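# Start the opened instrument's self-test

### The job

Start the self-test of the opened instrument: switch the bench power box on by pushing down the raised half of its rocker, then push the square key on the instrument fully down (it stays down), then press the long bar key fully down and keep it pressed - finish while still holding it down with the fingertips. Keep to this order, leave the small round key alone, and only press: do not shift or lift the instrument, nor disturb the loose heat sink, jar, screw tray and brush.

Things in the scene. Friction and masses are not known exactly. Their poses are not given: they have to be found in the camera images.
- unit: Opened instrument: cream tray 260 (x) x 140 (y) mm, walls 36 mm high, green boards inside (top at z 25 mm), an upright metal bracket at x = +-124 mm, to z 48 mm. Loose on the mat, 1.2 to 2.4 kg, any yaw. Origin: centre of underside, z up. Three grey keys, tops at z 52 mm: square (x -85, y 28 mm), round (0, -35), bar (75, -15); each goes straight down 6 mm to a hard stop. Black collars to z 39 mm.
- square_key_top (a point): Centre of the top face of the square key (24 x 24 mm), on the instrument; moves with the key.
- square_key (a joint): Travel of the square latching key in m: 0 up, 0.006 fully down. It needs about 3 N to move and stays where it is pushed; it has no spring.
- bar_key_top (a point): Centre of the top face of the bar key (20 mm along the instrument's x, 56 mm along its y); moves with the key.
- bar_key (a joint): Travel of the bar key in m: 0 up, 0.006 fully down. Sprung: begins to move at 1.5 N, is fully down at 5 N, springs back when released.
- round_key_top (a point): Centre of the top face of the small round key (18 mm diameter), which is to be left alone.
- round_key (a joint): Travel of the round key in m: 0 up, 0.006 fully down; sprung as the bar key.
- power_box: Grey box 130 (x) x 90 (y) x 45 mm high, fixed to the bench, any yaw. Origin: centre of underside, z up. On top a black rocker, 60 mm along x, 32 mm wide, pivots about a level axis along y at x -15, z 58 mm. When off, its +x half stands raised (end about 68 mm above the origin) and bears a small grey bar across it; the other half is sunk.
- rocker_high (a point): Point on the rocker's top face, on the half that is raised when off, 22 mm from the pivot axis (8 mm from its end): push down here, or nearer the end. It goes down about 8 mm, from 66 to 58 mm above the box's origin, as the rocker is switched on.
- rocker_low (a point): The same point on the other half, which is sunk when off.
- rocker (a joint): Rocker angle in rad: 0 off, 0.36 fully on (hard stop). It needs about 3 N at rocker_high and stays where it is left.
- heat_sink: Loose finned aluminium heat sink, 28 x 28 x 20 mm, 50 g, standing on the instrument's board near x +5, y +38 mm of the instrument. Bystander. Origin: centre of its underside.
- flux_bottle: Loose jar with white cap, 46 mm diameter, 85 mm high. Bystander. Origin: centre of its underside.
- screw_tray: Loose blue open tray, 90 x 70 x 25 mm. Bystander. Origin: centre of its underside.
- brush: Loose small brush, 150 mm long, lying on the mat. Bystander. Origin under its middle.

How it is judged:
On the way, in this order (a step that is already met when the one before it is completed fails the run):
1. the power box is switched on at its rocker (value of joint rocker above 0.28 rad), for 0.1 s.
2. the square key is pushed down (value of joint square_key above 0.0045 m), for 0.1 s.
3. the bar key is pressed down by the fingers (value of joint bar_key above 0.004 m and contact force between the fingers and unit above 1.5 N), for 0.2 s.
At the end, for the whole second after the job is handed in: Rocker on (over 0.28 rad), square key down (over 4.5 of 6 mm), bar key held down by the fingers (over 4 of 6 mm, over 1.5 N on the instrument), round key up (under 2 mm); instrument still, flat and, like the heat sink, jar, tray and brush, within 25 mm of its start (all of step 3 and value of joint rocker above 0.28 rad and value of joint square_key above 0.0045 m and value of joint round_key below 0.002 m and linear speed of unit below 0.02 m/s and distance of each of unit, heat_sink, flux_bottle, screw_tray, brush from where it was at the start of the episode below 0.025 m and angle between unit's own z axis and vertical below 0.1 rad); the arm keeps its last pose, push and grip.
It fails at once if the square key is pressed while the power is off (value of joint square_key above 0.003 m and value of joint rocker below 0.25 rad).
It fails at once if the bar key is pressed before the square key is down (value of joint bar_key above 0.003 m and value of joint square_key below 0.004 m).
It fails at once if the round key is pressed (value of joint round_key above 0.003 m).
It fails at once if the instrument is shifted more than 25 mm, lifted or tipped (distance of unit from where it was at the start of the episode above 0.025 m or height (world z) of unit above 0.013 m or angle between unit's own z axis and vertical above 0.15 rad).
It fails at once if the heat sink, jar, tray or brush is moved or lifted more than 25 mm (distance of any of heat_sink, flux_bottle, screw_tray, brush from where it was at the start of the episode above 0.025 m).
It also fails if it takes over 45 s, if anything falls off the work surface, if the arm or the gripper's body presses on something with over 40 N, if the wrist force passes 120 N, or if a joint passes its speed limit or range.

### The arm

A 7-joint arm with a two-finger parallel gripper is mounted at the origin on the work surface. World frame = base frame: x ahead of the robot, y to its left, z up, the work surface at z = 0. Lengths are in m, angles in rad, forces in N, time in s.
With the tool pointing down it reaches from about 0.425 to 0.925 m from the base axis. Payload 6.8 kg.
Tool frame: the origin (TCP) lies midway between the tips of the shut fingers; the grasp point (between the pads) lies 19 mm behind it; z points along the fingers, y is the line along which they close (so a half turn about z gives the same grasp; the last joint's range is limited). The gripper opens to 85 mm and grips with 20 to 120 N. Pads are 22 mm wide; open, the fingers measure 114 mm over their backs; the gripper's body (76 mm by 85 mm) begins 54 mm behind the grasp point. The pads swing forward as they close: fully open they stand 13 mm farther back than shut.
Start: joints at [-1.366, 0.477, 0.022, 1.555, -0.011, 1.109, -0.083], TCP at [0.208, 0.642, 0.231] pointing down, gripper open.
Joint ranges: [-2.96, 2.96], [-0.34, 2.1], [-1.41, 1.46], [0.24, 2.44], [-1.37, 4.51], [0.17, 1.92], [-2.96, 2.96]. Speed limits (rad/s): [2.39, 2.39, 3.14, 3.14, 3.14, 3.14, 3.14].

### API

Orientations are given as a rotation vector (axis times angle).
In Python, from bench import r gives the robot as it stands. The module is installed in compiled form; this text tells all that it offers.
- The arm moves only by the tool apply_moves, never from a script. Its argument "rows" is a list of rows, each a list of 6 numbers: the shift along the tool's x, y, z scaled (see below), then the turn, a rotation vector about the tool's x, y, z scaled (see below). A call has 1 to 5 rows; each row is the pose to reach, as a shift and turn from the pose commanded when the call began, along the tool's axes at that moment; what a row does not reach only later rows make up. The controller multiplies each number of a shift by 0.25 m and each number of a turn by 90 degrees. A row lasts 1/8 s, in which the tool goes at most 62.5 mm and 10.7 degrees, less where a joint would pass 70% of its speed; a pose out of reach is approached as far as the arm can. A call with a number of a shift or a turn outside -1 to 1 is refused whole. A call with a gripper value outside its range is refused whole. "claw" is the opening, from 0 (shut) to 1 (fully open), set as the call begins (left out, the last holds). The fingers move at their own pace and stop on an object; "newtons" is the grip in N (left out, the last holds). Time passes only in rows, so rows that repeat a pose let the fingers close. It gives the time, the measured TCP pose, the force, the opening and the grip force at its end, in the units of the state.
- r.get_obs(): the state, without advancing time (a new reading comes with each control period).
- r.grab_frame(name): name is "scene" or "top"; returns a dict with "pixels" (400x640x3 uint8, red, green, blue), "intrinsics" (3x3 intrinsics, pixels), "eye" and "attitude" of the camera in the world. Camera axes: x right, y up, looking along -z (the intrinsics and any distortion apply to the point x, -y, -z); pixel columns grow to the right and rows downward; lengths in m; the calibration is good to about 2 mm. A picture is of the moment at which its call begins. There is no depth.
- r.hand_in(): hands the job in; it is judged then, once.
Trained networks look in a picture, given as the dict that the camera call returned (one of the last four; its "shot" number tells which), for a name from the list of things; names that differ only in an ending like _2 or _b are one class to them, and where a whole thing is asked for, a point or a joint stands for the part that bears it (a point fixed in the world has none). Each returns a list of dicts, best first, with "conf" (0 to 1); they miss things now and then, are a little off and sometimes report something else, mostly with a low value. They report only what shows in the picture. A call takes as long as a camera call.
- r.search_frame(picture, thing): "rect" ([left, top, width, height] in pixels, round what is visible of it).
- r.outline_of(picture, thing): "pixels" (400x640 bool, what is visible of it) and "rect" ([left, top, width, height] in pixels, round what is visible of it).
- r.landmark_of(picture, thing): "point" ([column, row] in pixels: a listed point, or the origin of a listed thing).
The state is a dict: "clock": time; "joints": joint angles; "qvel": joint speeds; "tau": joint torques, N m; "tcp_pos": TCP position; "orientation": TCP orientation; "contact_force": force on the tool from outside, world axes, zero at the start; "moment": the same for the moment, N m; "grip_width": finger opening in m; "gripper_force": force on a finger pad.
Only numpy, scipy, OpenCV 4.12 (cv2) and the standard library are available. Lean on these libraries where they do the work, as an engineer would, in place of code of your own. Each camera call takes 0.05 s, during which the arm holds its last target. There are 200 camera calls.

## Working session

There is one attempt and no reset: what is moved stays moved. The work goes in short steps, Python scripts to look and compute and a tool call to move; the robot and the scene stay as the last step left them, time stands still between calls to the robot, and variables do not carry over. Pictures are saved under pics/ and viewed, at most 10 in all, crops included, and the job is handed in when it is done.

Besides the shell and the picture viewer there is one more tool, called as name(argument=value, ...), one argument or row to a line, values as JSON. apply_moves: Moves the arm, as the interface text tells. Its arguments: {"type":"object","properties":{"rows":{"type":"array","items":{"type":"array","items":{"type":"number"}}},"claw":{"type":"number"},"newtons":{"type":"number"}},"required":["rows"]}

```bash
mkdir -p pics; cat > h.py <<'E'
import numpy as np, cv2
from scipy.spatial.transform import Rotation as R
from bench import r
def rot(a):
    a=np.array(a,float)
    if a.shape==(3,3): return a
    return R.from_rotvec(a).as_matrix() if a.size==3 else R.from_quat(a).as_matrix()
def ray(f,p):
    K=np.array(f["intrinsics"]); d=np.linalg.inv(K)@[p[0],p[1],1]
    return np.array(f["eye"]), rot(f["attitude"])@np.array([d[0],-d[1],-d[2]])
def at(f,p,z):
    e,d=ray(f,p); return e+d*(z-e[2])/d[2]
def tri(fa,pa,fb,pb):
    a,d=ray(fa,pa);b,e=ray(fb,pb)
    s=np.linalg.lstsq(np.c_[d,-e],b-a,rcond=None)[0]
    P,Q=a+s[0]*d,b+s[1]*e
    return (P+Q)/2,np.linalg.norm(P-Q)
E
python3 - <<'E'
from h import *
np.set_printoptions(precision=4,suppress=True)
o=r.get_obs(); print({k:o[k] for k in("clock","tcp_pos","orientation","contact_force")})
F={n:r.grab_frame(n) for n in("top","scene")}
for n in F:
    print(n,F[n].keys(),F[n]["eye"],F[n]["attitude"]); cv2.imwrite(f"pics/{n}0.png",F[n]["pixels"][:,:,::-1])
Z=dict(square_key_top=.052,bar_key_top=.052,round_key_top=.052,rocker_high=.066,rocker_low=.05,unit=0,power_box=0,heat_sink=.025,flux_bottle=0,screw_tray=0,brush=0)
for t,z in Z.items():
    L={n:r.landmark_of(F[n],t) for n in F}
    for n in F:
        for d in L[n][:2]: print(t,n,round(d["conf"],2),np.array(d["point"]),at(F[n],d["point"],z))
    if all(L.values()): print("   tri",*tri(F["top"],L["top"][0]["point"],F["scene"],L["scene"][0]["point"]))
E
```

```text
{'clock': 0.0, 'tcp_pos': array([0.2075, 0.6417, 0.2303]), 'orientation': array([-0.4894, -3.1031,  0.0028]), 'contact_force': array([-0.227 ,  0.2063, -0.2033])}
top dict_keys(['pixels', 'intrinsics', 'eye', 'attitude', 'shot']) [ 0.4231 -0.007   1.2916] [ 0.1419 -0.1346 -1.5691]
scene dict_keys(['pixels', 'intrinsics', 'eye', 'attitude', 'shot']) [ 1.1711 -0.566   1.0026] [0.6663 0.2633 0.7074]
square_key_top top 0.56 [338.7 230.7] [ 0.5651 -0.0558  0.052 ]
square_key_top scene 0.43 [288.4 203.5] [ 0.5733 -0.0536  0.052 ]
   tri [ 0.5678 -0.0534  0.0465] 0.00675935654853873
bar_key_top top 0.7 [399.5 209.8] [ 0.6236 -0.227   0.052 ]
bar_key_top scene 0.57 [252.5 254.1] [ 0.6214 -0.2239  0.052 ]
   tri [ 0.6233 -0.2258  0.056 ] 0.001263655269203453
round_key_top top 0.46 [381.1 232.9] [ 0.5586 -0.1737  0.052 ]
round_key_top top 0.39 [476.5 237.2] [ 0.5459 -0.4379  0.052 ]
round_key_top scene 0.57 [253.  223.9] [ 0.5542 -0.1616  0.052 ]
round_key_top scene 0.21 [165.1 309.8] [ 0.5871 -0.4531  0.052 ]
   tri [ 0.5594 -0.1693  0.0635] 0.007059356409423331
rocker_high top 0.72 [261.  23
[... 736 characters left out ...]
927 0.025 ]
heat_sink scene 0.74 [282.4 238.7] [ 0.6275 -0.1314  0.025 ]
   tri [ 0.6249 -0.1328  0.0233] 0.005406510603580763
flux_bottle top 0.71 [180.6 277.9] [0.437  0.3948 0.    ]
flux_bottle scene 0.72 [355.9 117. ] [0.4438 0.3837 0.    ]
   tri [ 0.4359  0.397  -0.0121] 0.0038801952569969913
screw_tray top 0.89 [474.5 235.2] [ 0.5569 -0.4506  0.    ]
screw_tray scene 0.74 [346.8 278.1] [ 0.8149 -0.0966  0.    ]
screw_tray scene 0.59 [164.5 311.6] [ 0.558  -0.4506  0.    ]
   tri [ 0.7073 -0.2796  0.1983] 0.3976310745469967
brush top 0.94 [351.9 151.9] [ 0.8081 -0.0997  0.    ]
brush scene 0.8 [347.3 279.4] [ 0.8182 -0.0985  0.    ]
   tri [ 0.8131 -0.0976 -0.0084] 0.007318682977557773
```

```bash
python3 - <<'E'
import cv2
a=cv2.imread("pics/top0.png");b=cv2.imread("pics/scene0.png")
cv2.imwrite("pics/topc.png",cv2.resize(a[130:300,220:440],None,fx=3.5,fy=3.5,interpolation=2))
cv2.imwrite("pics/scc.png",cv2.resize(b[110:310,200:400],None,fx=3,fy=3,interpolation=2))
E
```

```text
(no output)
```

View pics/topc.png

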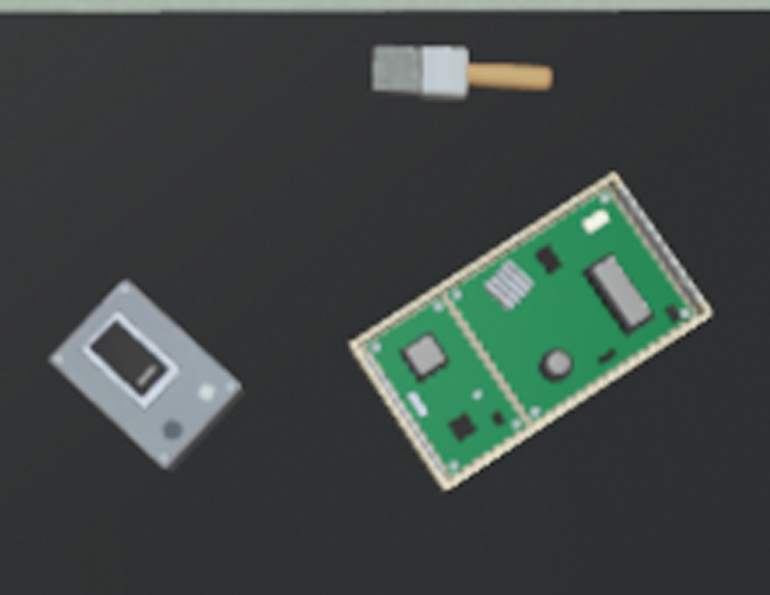

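View pics/scc.png

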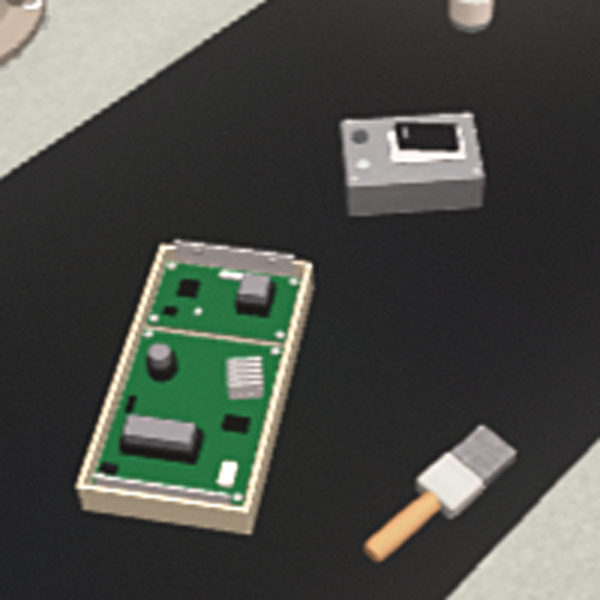

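The top crop shows the square key at about (425,356), the bar key at (622,292), the round key at (557,363), and the rocker's grey bar on its lower-right end at (146,376). The scene crop agrees. Next I fit the poses from corners and keys.

```bash
cat > fit.py <<'E'
from h import *
from scipy.optimize import least_squares
np.set_printoptions(precision=4,suppress=True)
F={n:r.grab_frame(n) for n in("top","scene")}
def proj(f,P):
    c=(np.atleast_2d(P)-f["eye"])@rot(f["attitude"]); q=np.c_[c[:,0],-c[:,1],-c[:,2]]@np.array(f["intrinsics"]).T
    return q[:,:2]/q[:,2:]
tc=lambda p:np.array(p)/3.5+[220,130]
sc=lambda p:np.array(p)/3+[200,110]
def fit(pts,g):
    def W(v,l): c,s=np.cos(v[2]),np.sin(v[2]); return np.array([v[0]+c*l[0]-s*l[1],v[1]+s*l[0]+c*l[1],l[2]])
    def res(v): return np.concatenate([proj(F[n],W(v,l))[0]-p for n,l,p in pts])
    s=least_squares(res,g,loss="soft_l1"); print("pose",s.x,"\nres",res(s.x).reshape(-1,2).round(1).tolist())
    return lambda l:W(s.x,l)
u=[("top",l,tc(p)) for l,p in [((.13,.07,.036),(614,175)),((.13,-.07,.036),(711,314)),((-.13,-.07,.036),(445,489)),((-.13,.07,.036),(351,344)),((-.085,.028,.052),(425,354)),((0,-.035,.052),(559,361)),((.075,-.015,.052),(622,289))]]
u+=[("scene",l,sc(p)) for l,p in [((.13,.07,.036),(252,514)),((.13,-.07,.036),(80,489)),((-.13,.07,.036),(312,264)),((-.13,-.07,.036),(163,247)),((-.085,.028,.052),(255,283)),((0,-.035,.052),(160,351)),((.075,-.015,.052),(161,431))]]
b=[("top",l,tc(p)) for l,p in [((-.065,.045,.045),(126,281)),((.065,.045,.045),(241,385)),((.065,-.045,.045),(166,467)),((-.065,-.045,.045),(51,358))]]
b+=[("scene",l,sc(p)) for l,p in [((-.065,.045,.045),(482,180)),((.065,.045,.045),(348,185)),((.065,-.045,.045),(342,120)),((-.065,-.045,.045),(472,113))]]
U=fit(u,[.59,-.15,-1.1]); B=fit(b,[.55,.155,-2.3])
for n,l in dict(square=(-.085,.028,.052),round=(0,-.035,.052),bar=(.075,-.015,.052),sink=(.005,.038,.025)).items(): print(n,U(l))
print("rh",B((.007,0,.066)),"end",B((.013,0,.068)),"rl",B((-.037,0,.05)))
E
python3 fit.py
```

```text
pose [ 0.5903 -0.1495 -0.9917] 
res [[-0.5, -2.4], [0.2, -1.9], [0.1, -0.9], [-0.7, -1.3], [-0.1, -1.2], [-0.4, -1.1], [-0.5, -1.1], [-1.3, -0.8], [-1.3, -0.6], [-0.7, -0.7], [-1.1, -1.1], [-0.8, 0.0], [-0.6, 0.0], [-0.8, -1.0]]
pose [ 0.5534  0.1602 -2.3238] 
res [[0.1, -2.1], [0.5, -0.6], [-0.5, -0.2], [-0.9, -1.0], [-0.0, -1.0], [-1.2, 0.1], [-1.2, -0.5], [-0.6, -0.7]]
square [ 0.5672 -0.0631  0.052 ]
round [ 0.561  -0.1687  0.052 ]
bar [ 0.6188 -0.2205  0.052 ]
sink [ 0.6248 -0.1329  0.025 ]
rh [0.5486 0.1551 0.066 ] end [0.5445 0.1507 0.068 ] rl [0.5787 0.1872 0.05  ]
```

```bash
cat > to.py <<'E'
import sys; from h import *
x,y,z,yaw=map(float,sys.argv[1:5]); np.set_printoptions(precision=4,suppress=True)
o=r.get_obs(); M=rot(o["orientation"]); Y=np.radians(yaw); c,s=np.cos(Y),np.sin(Y)
T=np.c_[[-s,c,0],[c,s,0],[0,0,-1]]
print(o["clock"],o["tcp_pos"],o["contact_force"],"yaw",np.degrees(np.arctan2(M[1,1],M[0,1])))
print("row",(M.T@(np.array([x,y,z])-o["tcp_pos"]))/.25, R.from_matrix(M.T@T).as_rotvec()/(np.pi/2), "j7",o["joints"])
E
python3 to.py .5445 .1507 .13 34
```

```text
1.3 [0.2077 0.6423 0.2313] [-0.4222  0.4654 -0.5408] yaw 72.07617234083492
row [-1.8868 -1.4563  0.4052] [0.     0.     0.4231] j7 [-1.3661  0.477   0.0224  1.5554 -0.0115  1.1093 -0.0831]
```

apply_moves(
  rows=[
    [-0.19,-0.15,0,0,0,0.1],
    [-0.38,-0.3,0,0,0,0.2],
    [-0.57,-0.45,0,0,0,0.3],
    [-0.76,-0.6,0,0,0,0.4],
    [-0.95,-0.73,0,0,0,0.42],
  ],
  claw=0,
  newtons=40,
)

```text
clock: 1.92
tcp_pos: [0.3784, 0.3937, 0.2316]
orientation: [1.472, 2.776, 0.001]
contact_force: [0.5, 0.3, -0.1]
grip_width: 0.0001
gripper_force: 0.0
```

```bash
python3 to.py .5445 .1507 .11 34
```

```text
1.925 [0.3784 0.3937 0.2316] [ 0.4505  0.2597 -0.1091] yaw 34.133690100663095
row [-1.1776  0.0041  0.4862] [ 0.0004 -0.0002  0.0015] j7 [-1.1176  0.2656  0.2387  1.8791 -0.0737  1.0047 -0.2517]
```

apply_moves(
  rows=[
    [-0.2,0,0,0,0,0],
    [-0.4,0,0,0,0,0],
    [-0.6,0,0,0,0,0],
    [-0.8,0,0.1,0,0,0],
    [-1.0,0,0.3,0,0,0],
  ],
)

```text
clock: 2.55
tcp_pos: [0.5176, 0.193, 0.1632]
orientation: [1.467, 2.775, 0.007]
contact_force: [1.2, 0.7, 0.1]
grip_width: -0.0003
gripper_force: 0.0
```

```bash
python3 to.py .5445 .1507 .09 34
```

```text
2.55 [0.5176 0.193  0.1632] [1.1935 0.7295 0.0782] yaw 34.259736356008894
row [-0.2002 -0.0076  0.2928] [0.0034 0.0003 0.0029] j7 [-0.7428  0.363   0.3404  1.9405 -0.1579  0.8581  0.278 ]
```

apply_moves(
  rows=[
    [-0.18,-0.005,0.1,0,0,0],
    [-0.18,-0.005,0.28,0,0,0],
    [-0.18,-0.005,0.28,0,0,0],
    [-0.18,-0.005,0.28,0,0,0],
  ],
)

```text
clock: 3.05
tcp_pos: [0.5399, 0.1568, 0.0933]
orientation: [1.467, 2.778, 0.002]
contact_force: [0.7, 0.6, 0.3]
grip_width: 0.0001
gripper_force: 0.0
```

```bash
python3 to.py .5445 .1507 .060 34; python3 - <<'E'
from h import *
for n,s in(("top",np.s_[180:280,210:310]),("scene",np.s_[90:220,280:410])):
    f=r.grab_frame(n); cv2.imwrite(f"pics/{n}1.png",f["pixels"][:,:,::-1])
    globals()[n]=cv2.resize(f["pixels"][s][:,:,::-1],(400,400),interpolation=2)
cv2.imwrite("pics/m1.png",np.hstack([top,scene]))
E
```

```text
3.05 [0.5399 0.1568 0.0933] [0.7085 0.6433 0.3197] yaw 34.335141811588194
row [-0.0305  0.0015  0.1333] [ 0.0008 -0.0001  0.0037] j7 [-0.6399  0.4803  0.3165  1.9625 -0.2179  0.7301  0.4055]
```

View pics/m1.png

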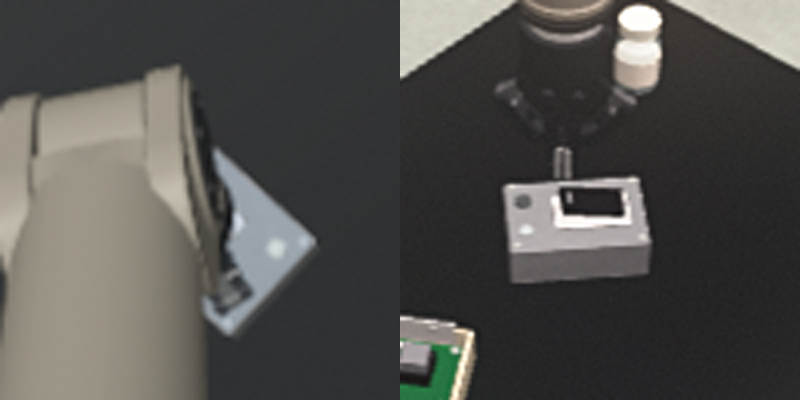

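The fingertips show in the scene half at (563,178), just above the rocker's raised end, whose grey bar is at (573,197). I'll check this with a projection.

```bash
python3 - <<'E'
from h import *
f=r.grab_frame("scene")
def proj(f,P):
    c=(np.atleast_2d(P)-f["eye"])@rot(f["attitude"]); q=np.c_[c[:,0],-c[:,1],-c[:,2]]@np.array(f["intrinsics"]).T
    return (q[:,:2]/q[:,2:]).round(1)
o=r.get_obs()
print(o["tcp_pos"],proj(f,[o["tcp_pos"],[.5486,.1551,.066],[.5445,.1507,.068]]))
E
```

```text
[0.54029605 0.15702135 0.09394915] [[332.3 145.1]
 [333.9 154. ]
 [331.8 153.6]]
```

apply_moves(
  rows=[
    [-0.03,0,0.04,0,0,0],
    [-0.03,0,0.08,0,0,0],
    [-0.03,0,0.11,0,0,0],
    [-0.03,0,0.13,0,0,0],
    [-0.03,0,0.14,0,0,0],
  ],
)

```text
clock: 3.82
tcp_pos: [0.5437, 0.149, 0.0599]
orientation: [-1.469, -2.775, -0.0]
contact_force: [-16.3, -5.8, 53.3]
grip_width: 0.0002
gripper_force: 27.6
```

apply_moves(
  rows=[
    [0,0,-0.1,0,0,0],
    [0,0,-0.2,0,0,0],
    [0,0,-0.3,0,0,0],
    [0,0,-0.3,0,0,0],
  ],
)

```text
clock: 4.32
tcp_pos: [0.5448, 0.1504, 0.1335]
orientation: [1.467, 2.776, 0.005]
contact_force: [-0.1, 0.5, -0.4]
grip_width: -0.0002
gripper_force: 0.0
```

```bash
python3 to.py .5672 -.0631 .13 34; python3 - <<'E'
from h import *
f=r.grab_frame("scene"); cv2.imwrite("pics/s2.png",cv2.resize(f["pixels"][110:220,280:400][:,:,::-1],(600,550),interpolation=2))
E
```

```text
4.325 [0.5448 0.1504 0.1335] [-0.133   0.4988 -0.3502] yaw 34.288658981880914
row [-0.756  -0.4073  0.0128] [0.0024 0.0002 0.0032] j7 [-0.647   0.4256  0.3411  1.9328 -0.1926  0.8107  0.3972]
```

View pics/s2.png

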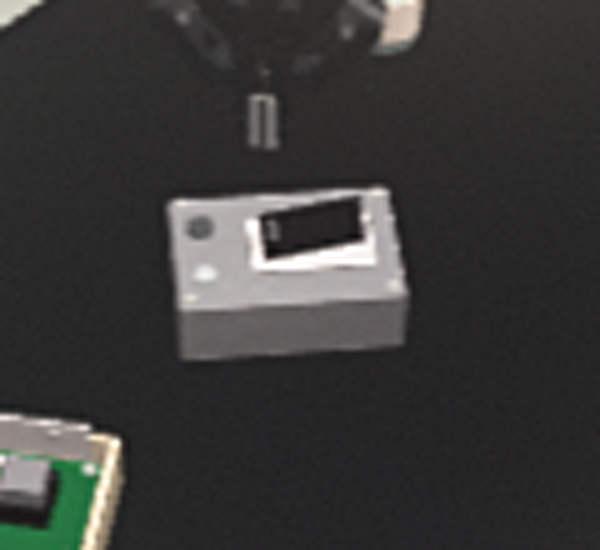

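The rocker's right half, at (340,215), now stands up and the grey-bar end is sunk, so the power is on. I'll move over the square key.

apply_moves(
  rows=[
    [-0.19,-0.1,0,0,0,0],
    [-0.38,-0.2,0,0,0,0],
    [-0.57,-0.3,0,0,0,0],
    [-0.755,-0.407,0.08,0,0,0],
    [-0.755,-0.407,0.15,0,0,0],
  ],
)

```text
clock: 5.0
tcp_pos: [0.5647, -0.0694, 0.093]
orientation: [1.48, 2.771, -0.005]
contact_force: [-0.2, 0.5, -0.4]
grip_width: -0.0002
gripper_force: 0.0
```

```bash
python3 to.py .5672 -.0631 .065 34; python3 - <<'E'
from h import *
f=r.grab_frame("scene"); g=r.grab_frame("top"); cv2.imwrite("pics/s3.png",np.hstack([cv2.resize(x["pixels"][s][:,:,::-1],(400,400),interpolation=2) for x,s in((f,np.s_[150:250,230:330]),(g,np.s_[180:280,300:400]))]))
def proj(f,P):
    c=(np.atleast_2d(P)-f["eye"])@rot(f["attitude"]); q=np.c_[c[:,0],-c[:,1],-c[:,2]]@np.array(f["intrinsics"]).T
    return (q[:,:2]/q[:,2:]).round(1)
o=r.get_obs()
for x,c in((f,(230,150)),(g,(300,180))): print((proj(x,[o["tcp_pos"],[.5672,-.0631,.052]])-c)*4)
E
```

```text
5.0 [ 0.5647 -0.0694  0.093 ] [-0.2034  0.5348 -0.3832] yaw 33.803194186396034
row [0.0155 0.0228 0.1118] [-0.0017  0.0009 -0.0022] j7 [-0.2648  0.4964  0.3576  1.9471 -0.2453  0.7414  0.8254]
[[208.  176. ]
 [216.8 217.6]]
[[168.8 198.4]
 [165.2 199.6]]
```

View pics/s3.png

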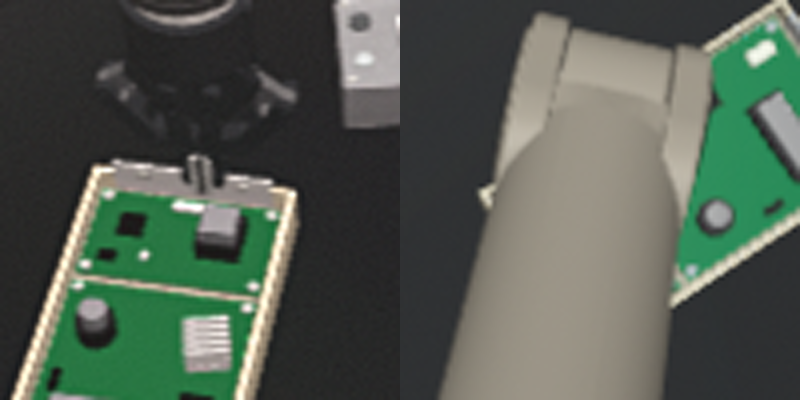

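The tip at (202,187) is still high and short of the square key, whose top is at (220,217). I'll go lower and check again.

apply_moves(
  rows=[
    [0.015,0.023,0.06,0,0,0],
    [0.015,0.023,0.12,0,0,0],
    [0.015,0.023,0.12,0,0,0],
    [0.015,0.023,0.12,0,0,0],
  ],
)

```text
clock: 5.6
tcp_pos: [0.5686, -0.0571, 0.0647]
orientation: [1.468, 2.778, -0.0]
contact_force: [-0.6, 1.0, 0.4]
grip_width: -0.0003
gripper_force: 0.0
```

```bash
python3 to.py .5672 -.0631 .065 34; python3 - <<'E'
from h import *
f=r.grab_frame("scene"); cv2.imwrite("pics/s4.png",cv2.resize(f["pixels"][165:225,250:320][:,:,::-1],(700,600),interpolation=2))
def proj(f,P):
    c=(np.atleast_2d(P)-f["eye"])@rot(f["attitude"]); q=np.c_[c[:,0],-c[:,1],-c[:,2]]@np.array(f["intrinsics"]).T
    return (q[:,:2]/q[:,2:])
o=r.get_obs(); p=o["tcp_pos"]; print(p)
print((proj(f,[p,[.5672,-.0631,.052],p+[.01,0,0],p+[0,.01,0],p+[0,0,.01]])-(250,165))*10)
E
```

```text
5.6 [ 0.5686 -0.0571  0.0647] [-0.5988  0.9502  0.4395] yaw 34.30144463523647
row [-0.0169 -0.0181 -0.0012] [0.     0.0001 0.0033] j7 [-0.2645  0.5412  0.333   1.9547 -0.2683  0.6879  0.8316]
[ 0.56877811 -0.05724425  0.06498367]
[[358.90295107 352.67592974]
 [342.09000788 393.79256969]
 [385.87702751 372.45383969]
 [386.00219305 331.01280055]
 [356.38336131 328.06348769]]
```

View pics/s4.png

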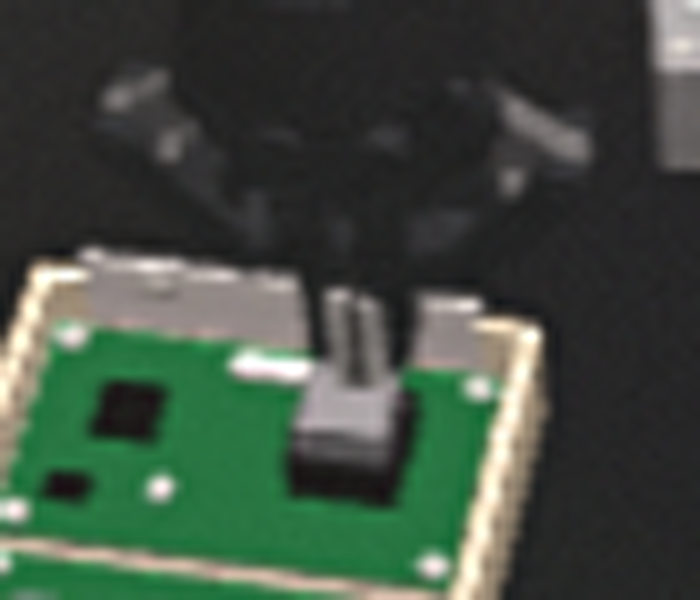

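The tip's near edge is at (358,382), just behind the key centre at about (348,400). A small shift, then press.

apply_moves(
  rows=[
    [-0.012,-0.012,0.02,0,0,0],
    [-0.012,-0.012,0.04,0,0,0],
    [-0.012,-0.012,0.055,0,0,0],
    [-0.012,-0.012,0.068,0,0,0],
    [-0.012,-0.012,0.074,0,0,0],
  ],
)

```text
clock: 6.28
tcp_pos: [0.5679, -0.0622, 0.0487]
orientation: [-1.47, -2.776, -0.001]
contact_force: [-13.3, 0.2, 41.9]
grip_width: -0.0
gripper_force: 20.7
```

apply_moves(
  rows=[
    [0,0,-0.03,0,0,0],
    [0,0,-0.1,0,0,0],
    [0,0,-0.2,0,0,0],
    [0,0,-0.24,0,0,0],
  ],
)

```text
clock: 6.78
tcp_pos: [0.5686, -0.0613, 0.1077]
orientation: [1.467, 2.776, 0.002]
contact_force: [0.4, 0.4, 0.6]
grip_width: -0.0001
gripper_force: 0.0
```

```bash
python3 to.py .6188 -.2205 .1 34; python3 - <<'E'
from h import *
f=r.grab_frame("scene"); a=cv2.imread("pics/scene0.png")
s=np.s_[185:275,220:320]; A,B=[cv2.resize(x[s],(400,360),interpolation=2) for x in(a,f["pixels"][:,:,::-1])]
cv2.imwrite("pics/s5.png",np.hstack([A,B]))
E
```

```text
6.775 [ 0.5686 -0.0613  0.1077] [0.3902 0.4474 0.6278] yaw 34.293533965864775
row [-0.6394 -0.193   0.0313] [0.0013 0.0007 0.0033] j7 [-0.2821  0.4769  0.3629  1.9343 -0.2369  0.7691  0.8132]
```

View pics/s5.png

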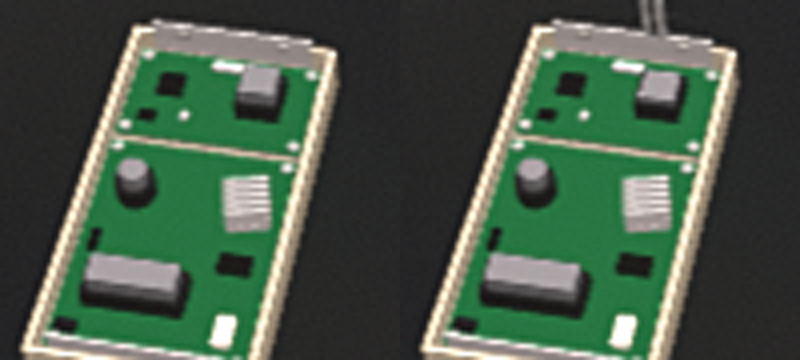

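Compared with the start (left half), the square key's top at (660,87) sits lower on the right and its side is thinner, so it is down. The instrument hasn't moved. Next is the bar key.

apply_moves(
  rows=[
    [-0.16,-0.05,0,0,0,0],
    [-0.32,-0.1,0,0,0,0],
    [-0.48,-0.15,0,0,0,0],
    [-0.635,-0.19,0.05,0,0,0],
    [-0.635,-0.19,0.15,0,0,0],
  ],
)

```text
clock: 7.45
tcp_pos: [0.6184, -0.2243, 0.0687]
orientation: [1.473, 2.771, -0.003]
contact_force: [-0.2, 0.4, -0.1]
grip_width: 0.0001
gripper_force: 0.0
```

apply_moves(
  rows=[
    [0,0,0,0,0,0],
    [0,0,0,0,0,0],
  ],
)

```text
clock: 7.7
tcp_pos: [0.6179, -0.2186, 0.0688]
orientation: [-1.467, -2.778, -0.0]
contact_force: [0.3, -0.7, -0.9]
grip_width: 0.0001
gripper_force: 0.0
```

```bash
python3 to.py .619 -.219 .054 34; python3 - <<'E'
from h import *
f=r.grab_frame("scene"); cv2.imwrite("pics/s6.png",cv2.resize(f["pixels"][210:290,220:310][:,:,::-1],(675,600),interpolation=2))
E
```

```text
7.7 [ 0.6179 -0.2186  0.0688] [ 0.2915 -0.7066 -0.8811] yaw 34.33364175592684
row [-0.0038  0.0025  0.059 ] [ 0.     -0.0003  0.0037] j7 [ 0.0026  0.6481  0.3435  1.7443 -0.2881  0.7992  1.0834]
```

View pics/s6.png

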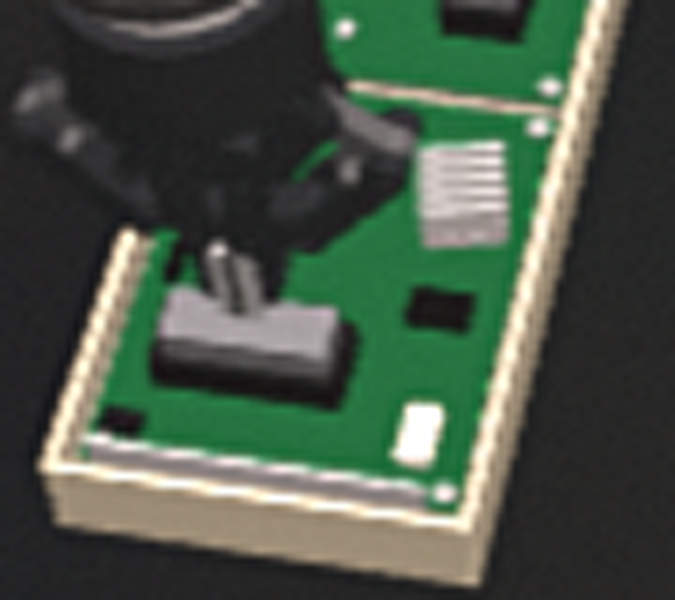

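The tips are above the bar key, with their near edge at (240,308) and the key centre at about (250,328). I press in steps.

apply_moves(
  rows=[
    [0,0,0.03,0,0,0],
    [0,0,0.055,0,0,0],
    [0,0,0.07,0,0,0],
    [0,0,0.077,0,0,0],
    [0,0,0.077,0,0,0],
  ],
)

```text
clock: 8.38
tcp_pos: [0.618, -0.219, 0.0495]
orientation: [-1.468, -2.777, -0.001]
contact_force: [-0.8, 1.7, 4.4]
grip_width: -0.0003
gripper_force: 2.3
```

apply_moves(
  rows=[
    [0,0,0.003,0,0,0],
    [0,0,0.006,0,0,0],
    [0,0,0.006,0,0,0],
    [0,0,0.006,0,0,0],
  ],
)

```text
clock: 8.88
tcp_pos: [0.6181, -0.219, 0.049]
orientation: [1.468, 2.777, 0.002]
contact_force: [-2.7, 3.0, 13.0]
grip_width: -0.0004
gripper_force: 6.1
```

```bash
python3 -c "
from h import *
print(r.get_obs()['contact_force']); print(r.hand_in())"
```

```text
[-2.73658848  2.99346029 13.02184073]
the job is handed in; nothing more can be done
None
```

I switched the power box on, pushed the square key down, and handed the job in with the bar key still held down at about 13 N; the judge gave no result. The pictures showed the rocker on, the square key down and the instrument unmoved; I took none after the final bar press.

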